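# Start the staggered assay timers

### The job

Start the three staggered assay timers on the lab bench: with a fingertip, gently press down the red key, then the yellow key, then the blue key, each all the way so that it stays down. Leave the green key up, do not pick up or shift any timer, and leave the tube rack, well plate, jar and tip box where they stand.

Things in the scene. Friction and masses are not known exactly. Their poses are not given: they have to be found in the camera images.
- timer_red: the bench timer with the red key: a loose off-white box 92 mm long (its x) by 64 mm wide (its y) by 30 mm high, 130 to 230 g, lying flat on the bench with a dark screen on its top. Origin: centre of the underside, z up; the screen is on the -x half of the top, the key on the +x half.
- key_red_top (a point): centre of the top face of the red key, a round plunger with a red cap 32 mm in diameter. When up it stands 28 mm proud of the timer's top (its top face 58 mm above the bench); when fully down and let go, 18 mm proud (48 mm above the bench). This point moves down with the cap. It lies 22 mm along +x of the timer's origin.
- key_red (a joint): travel of the red key's plunger, m: 0 = up (start), 0.010 = fully down on its stop. Resists with about 2.5 N, has no return, stays where left. Its cap sits on a spring (1 N per mm, gives up to 13 mm, comes back): pushed, the cap first sinks 2.5 mm, then the plunger goes down 10 mm, then the force rises 1 N per mm for 10 mm more, then it is hard.
- timer_yellow: the bench timer with the yellow key: a loose off-white box 92 mm long (its x) by 64 mm wide (its y) by 30 mm high, 130 to 230 g, lying flat on the bench with a dark screen on its top. Origin: centre of the underside, z up; the screen is on the -x half of the top, the key on the +x half.
- key_yellow_top (a point): centre of the top face of the yellow key, a round plunger with a yellow cap 32 mm in diameter. When up it stands 28 mm proud of the timer's top (its top face 58 mm above the bench); when fully down and let go, 18 mm proud (48 mm above the bench). This point moves down with the cap. It lies 22 mm along +x of the timer's origin.
- key_yellow (a joint): travel of the yellow key's plunger, m: 0 = up (start), 0.010 = fully down on its stop. Resists with about 2.5 N, has no return, stays where left. Its cap sits on a spring (1 N per mm, gives up to 13 mm, comes back): pushed, the cap first sinks 2.5 mm, then the plunger goes down 10 mm, then the force rises 1 N per mm for 10 mm more, then it is hard.
- timer_blue: the bench timer with the blue key: a loose off-white box 92 mm long (its x) by 64 mm wide (its y) by 30 mm high, 130 to 230 g, lying flat on the bench with a dark screen on its top. Origin: centre of the underside, z up; the screen is on the -x half of the top, the key on the +x half.
- key_blue_top (a point): centre of the top face of the blue key, a round plunger with a blue cap 32 mm in diameter. When up it stands 28 mm proud of the timer's top (its top face 58 mm above the bench); when fully down and let go, 18 mm proud (48 mm above the bench). This point moves down with the cap. It lies 22 mm along +x of the timer's origin.
- key_blue (a joint): travel of the blue key's plunger, m: 0 = up (start), 0.010 = fully down on its stop. Resists with about 2.5 N, has no return, stays where left. Its cap sits on a spring (1 N per mm, gives up to 13 mm, comes back): pushed, the cap first sinks 2.5 mm, then the plunger goes down 10 mm, then the force rises 1 N per mm for 10 mm more, then it is hard.
- timer_green: the bench timer with the green key: a loose off-white box 92 mm long (its x) by 64 mm wide (its y) by 30 mm high, 130 to 230 g, lying flat on the bench with a dark screen on its top. Origin: centre of the underside, z up; the screen is on the -x half of the top, the key on the +x half.
- key_green_top (a point): centre of the top face of the green key, a round plunger with a green cap 32 mm in diameter. When up it stands 28 mm proud of the timer's top (its top face 58 mm above the bench); when fully down and let go, 18 mm proud (48 mm above the bench). This point moves down with the cap. It lies 22 mm along +x of the timer's origin.
- key_green (a joint): travel of the green key's plunger, m: 0 = up (start), 0.010 = fully down on its stop. Resists with about 2.5 N, has no return, stays where left. Its cap sits on a spring (1 N per mm, gives up to 13 mm, comes back): pushed, the cap first sinks 2.5 mm, then the plunger goes down 10 mm, then the force rises 1 N per mm for 10 mm more, then it is hard.
- tube_rack: bystander: loose blue tube rack, 68 x 128 x 45 mm, four small capped tubes standing out of it to 73 mm height. Origin: centre of the underside.
- well_plate: bystander: loose white 96-well plate with pink wells, 85 x 127 x 14 mm. Origin: centre of the underside.
- reagent_jar: bystander: loose amber jar, 56 mm in diameter, 85 mm high. Origin: centre of the underside.
- tip_box: bystander: loose blue pipette-tip box with a pale clear lid, 85 x 122 x 72 mm. Origin: centre of the underside.

How it is judged:
By the outcome, as a careful person would: the job done as asked, in the order asked, and still so for the second after the job is handed in, with the robot touching nothing.
It also fails if it takes over 42 s, if anything falls off the work surface, if the arm or the gripper's body presses on something with over 40 N, if the wrist force passes 120 N, or if a joint passes its speed limit or range.

### The arm

A 6-joint arm with a two-finger parallel gripper is mounted at the origin on the work surface. World frame = base frame: x ahead of the robot, y to its left, z up, the work surface at z = 0. Lengths are in m, angles in degrees, forces in N, time in s.
With the tool pointing down it reaches from about 0.4 to 0.825 m from the base axis. Payload 7 kg.
Tool frame: the origin (TCP) lies at the very end of the fingers, on their centre line; the grasp point (between the pads) lies 19 mm behind it; z points along the fingers, y is the line along which they close (so a half turn about z gives the same grasp; the last joint's range is limited). The gripper opens to 85 mm and grips with 20 to 120 N. Pads are 22 mm wide; open, the fingers measure 114 mm over their backs; the gripper's body (76 mm by 85 mm) begins 54 mm behind the grasp point. The pads swing forward as they close: fully open they stand 13 mm farther back than shut.
Start: joints at [93.398, 20.546, 0.682, 0, -70.136, -16.507], TCP at [0.153, 0.657, 0.231] pointing down, gripper open.
Joint ranges: [-176.03, 176.03], [-82.01, 121.73], [-58.28, 71.71], [-173.87, 95.51], [-174.79, -0.11], [-173.66, 173.66]. Speed limits (degrees/s): [136.94, 136.94, 172.46, 180, 180, 180].

### API

Orientations are given as [roll, pitch, yaw] about the fixed x, y, z axes, in that order (R = Rz(yaw) Ry(pitch) Rx(roll)).
In Python, from workcell import arm gives the robot as it stands.
- The arm moves only by the tool servo_tool, never from a script. Its argument "commands" is a list of rows, each a list of 7 numbers: the turn, a rotation vector about the tool's x, y, z in degrees, then the shift along the tool's x, y, z in mm, then the opening, from 0 (shut) to 1 (fully open). A call has 1 to 20 rows; each row is the pose to reach, as a shift and turn from the pose commanded when the call began, along the tool's axes at that moment; what a row does not reach only later rows make up. A row lasts 1/8 s, in which the tool goes at most 62.5 mm and 10.7 degrees, less where a joint would pass 70% of its speed; a pose out of reach is approached as far as the arm can. A call with a gripper value outside its range is refused whole. The fingers move at their own pace and stop on an object; "squeeze" is the grip in N (left out, the last holds). Time passes only in rows, so rows that repeat a pose let the fingers close. It gives the time, the measured TCP pose, the force, the opening and the grip force at its end, in the units of the state.
- arm.get_obs(): the state, without advancing time (a new reading comes with each control period).
- arm.read_camera(name): name is "side" or "top" or "wrist"; returns a dict with "image" (400x640x3 uint8, red, green, blue), "fx", "fy", "cx", "cy" (pixels), "R" (3x3) and "t" (3): a world point X has camera coordinates R X + t. Camera axes: x right, y down, z forward; pixel columns grow to the right and rows downward; lengths in m; the calibration is good to about 2 mm. A picture is of the moment at which its call begins. There is no depth.
- arm.job_done(): hands the job in; it is judged then, once.
The state is a dict: "clock": time; "joints": joint angles; "joint_vel": joint speeds; "effort": joint torques, N m; "tcp_pos": TCP position; "tcp_rot": TCP orientation; "contact_force": force on the tool from outside, world axes, zero at the start; "wrist_torque": the same for the moment, N m; "opening": finger opening in m; "grip_force": force on a finger pad.
Only numpy, scipy, OpenCV 4.12 (cv2) and the standard library are available. Lean on these libraries where they do the work, as an engineer would, in place of code of your own. Each camera call takes 0.05 s, during which the arm holds its last target. There are 200 camera calls.

## Working session

There is one attempt and no reset: what is moved stays moved. The work goes in short steps, Python scripts to look and compute and a tool call to move; the robot and the scene stay as the last step left them, time stands still between calls to the robot, and variables do not carry over. Pictures are saved under pics/ and viewed, at most 10 in all, crops included, and the job is handed in when it is done.

Besides the shell and the picture viewer there is one more tool, called after "Emit:" as a command line: name --pt "numbers of a row" for each row, then --argument value for the rest. servo_tool: Moves the arm, as the interface text tells. Its arguments: {"type":"object","properties":{"commands":{"type":"array","items":{"type":"array","items":{"type":"number"}}},"squeeze":{"type":"number"}},"required":["commands"]}

```bash
mkdir -p pics; cat > h.py <<'E'
import numpy as np, cv2
from workcell import arm
def ray(c,u,v,z):
    d=c["R"].T@np.array([(u-c["cx"])/c["fx"],(v-c["cy"])/c["fy"],1]); o=-c["R"].T@c["t"]
    return o+d*(z-o[2])/d[2]
E
python3 - <<'E'
from h import *
for n in ("top","side"):
    c=arm.read_camera(n); np.savez(n,**c); cv2.imwrite(f"pics/{n}0.png",c["image"][:,:,::-1])
    print(n,-c["R"].T@c["t"])
o=arm.get_obs(); print(o["clock"],o["tcp_pos"],o["tcp_rot"],o["opening"])
E
```

```text
top [ 0.42229128 -0.00468503  1.17056974]
side [0.07620121 0.74772195 0.95042162]
0.1 [0.1530196  0.6569837  0.23047217] [ 1.79915253e+02 -8.23937099e-03 -1.31119727e+01] 0.08584731995194017
```

View pics/top0.png

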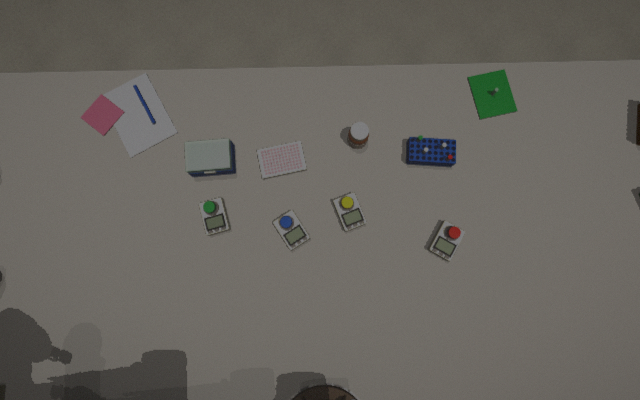

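View pics/side0.png

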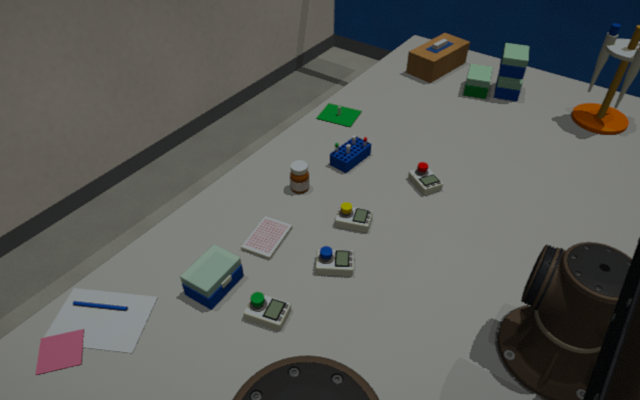

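The top view shows keys at about red (454,233), yellow (348,202), blue (287,222) and green (210,207). The side view agrees, and the caps are unobstructed.

```bash
python3 - <<'E'
from h import *
def tri(cs,ps):
    A=[];b=[]
    for c,(u,v) in zip(cs,ps):
        for p,f,cc,i in((u,c["fx"],c["cx"],0),(v,c["fy"],c["cy"],1)):
            k=(p-cc)/f; A.append(c["R"][i]-k*c["R"][2]); b.append(k*c["t"][2]-c["t"][i])
    return np.linalg.lstsq(np.array(A),np.array(b),rcond=None)[0]
cs=[dict(np.load(n+".npz")) for n in("top","side")]
P={"red":[(454,233),(423,167),(0,)],"yellow":[(348,202),(346,208)],"blue":[(287,222),(326,252)],"green":[(210,207),(258,298)]}
H={"red":0,"yellow":28,"blue":115,"green":65}
for k in P:
    cen=[]
    for c,(u,v) in zip(cs,P[k]):
        hsv=cv2.cvtColor(c["image"],cv2.COLOR_RGB2HSV).astype(int)
        m=((abs((hsv[...,0]-H[k]+90)%180-90)<14)&(hsv[...,1]>130)&(hsv[...,2]>60)).astype(np.uint8)
        n,l,s,ce=cv2.connectedComponentsWithStats(m)
        w=[i for i in range(1,n) if s[i,4]>15]; i=min(w,key=lambda i:np.hypot(*(ce[i]-(u,v))))
        cen.append(ce[i]); print(k,ce[i].round(1),s[i])
    print(k,"plane",ray(cs[0],*cen[0],.056).round(4),"tri",tri(cs,cen).round(4))
E
```

```text
red [453.9 232.2] [448 227  12  12 112]
red [422.6 166.3] [418 162  10  10  80]
red plane [ 0.5004 -0.348   0.056 ] tri [ 0.5012 -0.3485  0.0537]
yellow [346.6 202.1] [341 197  12  11 109]
yellow [346.  207.5] [341 202  11  12 106]
yellow plane [ 0.5846 -0.0709  0.056 ] tri [ 0.5855 -0.071   0.0523]
blue [285.7 221.6] [280 216  12  12 102]
blue [325.9 251.1] [320 247  12   9  93]
blue plane [0.5357 0.0902 0.056 ] tri [0.5363 0.0905 0.0561]
green [208.8 206.3] [204 201  11  11  91]
green [257.  297.6] [251 292  13  12 121]
green plane [0.5796 0.2935 0.056 ] tri [0.5801 0.2938 0.056 ]
```

Emit:
servo_tool --pt "0 0 0 48 31 0 0" --pt "0 0 0 96 61 0 0" --pt "0 0 0 144 92 0 0" --pt "0 0 0 192 122 0 0" --pt "0 0 0 240 153 0 0" --pt "0 0 0 287 184 0 0" --pt "0 0 0 335 214 0 0" --pt "0 0 0 383 245 0 0" --pt "0 0 0 431 275 0 0" --pt "0 0 0 479 306 0 0" --pt "0 0 0 488 366 0 0" --pt "0 0 0 497 425 0 0" --pt "0 0 0 505 485 0 0" --pt "0 0 0 514 544 0 0" --pt "0 0 0 523 603 0 0" --pt "0 0 0 532 663 0 0" --pt "0 0 0 540 722 0 0" --pt "0 0 0 549 782 0 0" --pt "0 0 0 558 841 0 0" --pt "0 0 0 566 900 0 0" --squeeze 20

```text
clock: 2.6
tcp_pos: [0.4997, -0.3494, 0.231]
tcp_rot: [-180.0, 0.0, -13.1]
contact_force: [0.3, 0.8, -0.4]
opening: 0.0001
grip_force: 0.0
```

Emit:
servo_tool --pt "0 0 0 0 0 40 0" --pt "0 0 0 0 0 80 0" --pt "0 0 0 0 0 100 0" --pt "0 0 0 0 0 100 0" --pt "0 0 0 0 0 100 0"

```text
clock: 3.22
tcp_pos: [0.5008, -0.3477, 0.1322]
tcp_rot: [180.0, -0.1, -13.1]
contact_force: [-0.1, 0.1, 0.2]
opening: 0.0001
grip_force: 0.0
```

```bash
cat > look.py <<'E'
import sys
from h import *
c=arm.read_camera("wrist"); cv2.imwrite(f"pics/{sys.argv[1]}.png",c["image"][:,:,::-1])
o=arm.get_obs(); print(o["clock"],o["tcp_pos"].round(4) if hasattr(o["tcp_pos"],'round') else o["tcp_pos"],o["tcp_rot"],o["contact_force"],o["joints"])
h0=int(sys.argv[2])
hsv=cv2.cvtColor(c["image"],cv2.COLOR_RGB2HSV).astype(int)
m=((abs((hsv[...,0]-h0+90)%180-90)<14)&(hsv[...,1]>130)&(hsv[...,2]>60)).astype(np.uint8)
n,l,s,ce=cv2.connectedComponentsWithStats(m)
for i in range(1,n):
    if s[i,4]>200: print(s[i],ce[i].round(1),ray(c,*ce[i],.058).round(4),ray(c,*ce[i],.048).round(4))
E
python3 look.py w1 0
```

```text
3.275 [ 0.501  -0.3478  0.1325] [ 1.79977558e+02 -9.78600894e-02 -1.30893797e+01] [ 0.65507922 -0.24456329 -0.03579906] [-1.64261088e+01  1.89815091e+01 -1.54184390e+01  2.02730075e-02
 -5.55010533e+01  9.33252419e+01]
[ 305  186   40   42 1262] [324.4 206.2] [ 0.5019 -0.349   0.058 ] [ 0.4989 -0.3483  0.048 ]
```

View pics/w1.png

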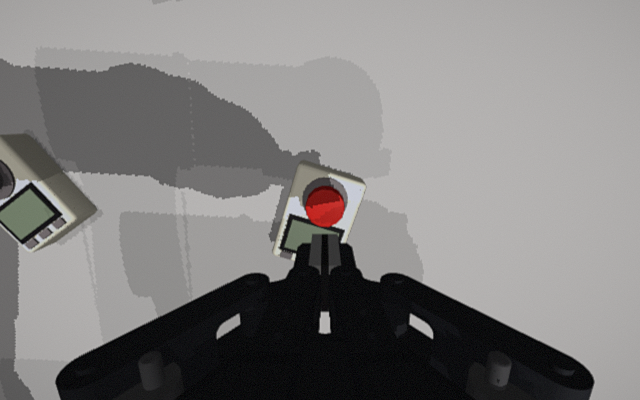

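The red cap is at (324,206) in the wrist view, within about 1 mm of the TCP axis. I'll press it now.

Emit:
servo_tool --pt "0 0 0 1 1 35 0" --pt "0 0 0 1 1 62 0" --pt "0 0 0 1 1 70 0" --pt "0 0 0 1 1 75 0" --pt "0 0 0 1 1 79 0" --pt "0 0 0 1 1 83 0" --pt "0 0 0 1 1 86 0" --pt "0 0 0 1 1 89 0" --pt "0 0 0 1 1 90 0" --pt "0 0 0 1 1 90 0"

```text
clock: 4.53
tcp_pos: [0.5017, -0.349, 0.0419]
tcp_rot: [180.0, -0.1, -13.1]
contact_force: [0.6, 0.2, 6.9]
opening: -0.0004
grip_force: 3.1
```

6.9 N means the key is on its stop. Next I'll lift and move to yellow.

Emit:
servo_tool --pt "0 0 0 0 0 -8 0" --pt "0 0 0 0 0 -25 0" --pt "0 0 0 0 0 -60 0" --pt "0 0 0 0 0 -90 0" --pt "0 0 0 3 -48 -90 0" --pt "0 0 0 6 -96 -90 0" --pt "0 0 0 9 -145 -90 0" --pt "0 0 0 12 -193 -90 0" --pt "0 0 0 15 -242 -90 0" --pt "0 0 0 18 -290 -90 0" --pt "0 0 0 18 -290 -90 0" --pt "0 0 0 18 -290 -90 0"

```text
clock: 6.02
tcp_pos: [0.5838, -0.0703, 0.1317]
tcp_rot: [180.0, 0.0, -13.1]
contact_force: [-0.1, -0.9, -0.2]
opening: 0.0003
grip_force: 0.0
```

```bash
python3 look.py w2 28
```

```text
6.075 [ 0.5838 -0.0709  0.1316] [ 1.79997016e+02  2.10858080e-02 -1.31287649e+01] [ 0.22205742 -0.08983077 -0.69257354] [ 1.21098702e+01  1.72217337e+01 -1.81684946e+01 -7.71620770e-03
 -5.46301171e+01  6.47658331e+01]
[ 305  184   40   42 1277] [325.  204.2] [ 0.5866 -0.0724  0.058 ] [ 0.5837 -0.0718  0.048 ]
```

View pics/w2.png

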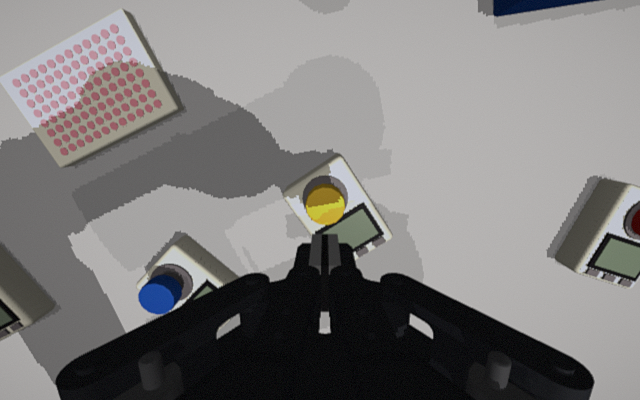

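The yellow cap is at (325,204), about 3 mm off the axis along tool x.

Emit:
servo_tool --pt "0 0 0 3 1 35 0" --pt "0 0 0 3 1 62 0" --pt "0 0 0 3 1 70 0" --pt "0 0 0 3 1 75 0" --pt "0 0 0 3 1 79 0" --pt "0 0 0 3 1 83 0" --pt "0 0 0 3 1 86 0" --pt "0 0 0 3 1 89 0" --pt "0 0 0 3 1 90 0" --pt "0 0 0 3 1 90 0"

```text
clock: 7.32
tcp_pos: [0.5875, -0.072, 0.0418]
tcp_rot: [-180.0, -0.1, -13.1]
contact_force: [-0.6, -1.8, 6.3]
opening: 0.0001
grip_force: 3.1
```

Emit:
servo_tool --pt "0 0 0 0 0 -8 0" --pt "0 0 0 0 0 -25 0" --pt "0 0 0 0 0 -60 0" --pt "0 0 0 0 0 -90 0" --pt "0 0 0 -21 -37 -90 0" --pt "0 0 0 -43 -74 -90 0" --pt "0 0 0 -65 -110 -90 0" --pt "0 0 0 -86 -147 -90 0" --pt "0 0 0 -86 -147 -90 0" --pt "0 0 0 -86 -147 -90 0"

```text
clock: 8.57
tcp_pos: [0.5365, 0.0909, 0.132]
tcp_rot: [-180.0, -0.0, -13.1]
contact_force: [-0.4, 0.1, -0.0]
opening: -0.0004
grip_force: 0.0
```

```bash
python3 look.py w3 115
```

```text
8.625 [0.5366 0.0904 0.1317] [-1.79984443e+02 -7.71148854e-03 -1.31123356e+01] [-0.51374065  0.32611775  0.12943283] [ 3.01990471e+01  1.33520160e+01 -2.36585824e+01 -7.55351305e-03
 -5.29731189e+01  4.66931661e+01]
[   0    0  121  112 3430] [75.9 48.2] [0.6864 0.2302 0.058 ] [0.6903 0.2374 0.048 ]
[ 305  186   39   41 1190] [324.1 206.7] [0.5373 0.09   0.058 ] [0.5343 0.0907 0.048 ]
```

View pics/w3.png

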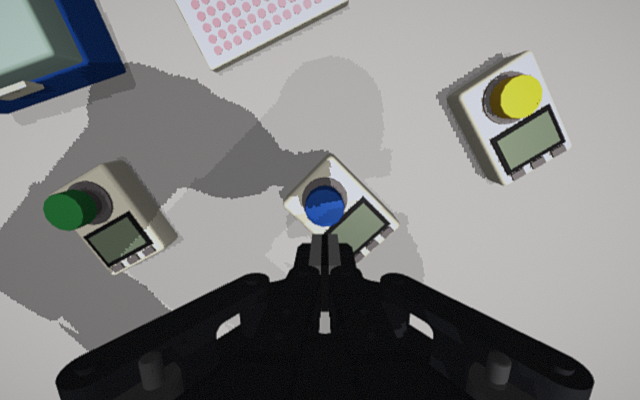

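The blue cap at (324,207) is aligned to within 1 mm. Yellow is visibly lower than green.

Emit:
servo_tool --pt "0 0 0 1 0 35 0" --pt "0 0 0 1 0 62 0" --pt "0 0 0 1 0 70 0" --pt "0 0 0 1 0 75 0" --pt "0 0 0 1 0 79 0" --pt "0 0 0 1 0 83 0" --pt "0 0 0 1 0 86 0" --pt "0 0 0 1 0 89 0" --pt "0 0 0 1 0 90 0" --pt "0 0 0 1 0 90 0"

```text
clock: 9.88
tcp_pos: [0.5381, 0.0906, 0.0417]
tcp_rot: [-180.0, -0.1, -13.1]
contact_force: [1.0, -2.4, 5.9]
opening: 0.0003
grip_force: 3.1
```

Emit:
servo_tool --pt "0 0 0 0 0 -8 0" --pt "0 0 0 0 0 -25 0" --pt "0 0 0 0 0 -60 0" --pt "0 0 0 0 0 -110 0" --pt "0 0 0 -40 0 -160 0" --pt "0 0 0 -80 0 -210 0" --pt "0 0 0 -80 0 -210 0" --pt "0 0 0 -80 0 -210 0"

```text
clock: 10.88
tcp_pos: [0.4591, 0.1089, 0.2516]
tcp_rot: [-179.9, -0.0, -13.1]
contact_force: [0.1, 0.2, -1.3]
opening: 0.0002
grip_force: 0.0
```

```bash
python3 look.py w4 115; python3 - <<'E'
from h import *
c=arm.read_camera("side"); cv2.imwrite("pics/side1.png",cv2.resize(c["image"][130:340,230:460,::-1],None,fx=2.8,fy=2.8))
E
```

```text
10.925 [0.4592 0.1086 0.2507] [ 1.79990419e+02  5.61301974e-02 -1.30994055e+01] [ 0.45009976  0.77306813 -0.20457102] [ 3.72571182e+01  2.62297215e-01 -2.20866298e+01 -4.01106148e-02
 -6.76942670e+01  3.96587189e+01]
[122   0  47  18 207] [145.3   8.2] [0.6734 0.2478 0.058 ] [0.6778 0.2524 0.048 ]
[311  95  27  28 589] [324.4 108.5] [0.536  0.0904 0.058 ] [0.5363 0.0903 0.048 ]
```

View pics/side1.png

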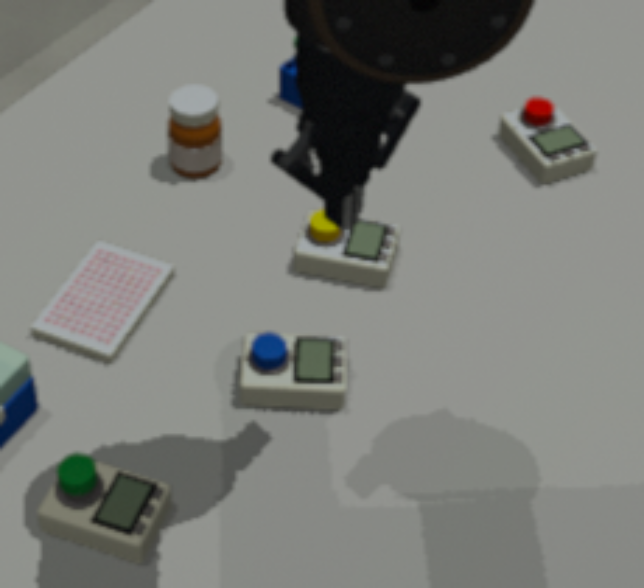

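Red, yellow and blue have dropped by 3 to 4.6 px in the side view, which fits 10 mm. Green is still up and nothing has shifted.

```bash
python3 -c "
from workcell import arm
print(arm.job_done())"
```

```text
the job is handed in; nothing more can be done
None
```

I pressed the red, yellow and blue keys fully down in that order (stop forces 6.9, 6.3 and 5.9 N), with green left up and nothing seen to shift, and handed the job in at about 11 s; no verdict was returned.

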